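# Load the sample carrier in order of height

### The arm

A 7-joint arm with a two-finger parallel gripper is mounted at the origin on the work surface. World frame = base frame: x ahead of the robot, y to its left, z up, the work surface at z = 0. Lengths are in m, angles in rad, forces in N, time in s.
With the tool pointing down it reaches from about 0.425 to 0.925 m from the base axis. Payload 6.8 kg.
Tool frame: the origin (TCP) lies midway between the tips of the shut fingers; the grasp point (between the pads) lies 19 mm behind it; z points along the fingers, y is the line along which they close (so a half turn about z gives the same grasp; the last joint's range is limited). The gripper opens to 85 mm and grips with 20 to 120 N. Pads are 22 mm wide; open, the fingers measure 114 mm over their backs; the gripper's body (76 mm by 85 mm) begins 54 mm behind the grasp point. The pads swing forward as they close: fully open they stand 13 mm farther back than shut.
Start: joints at [1.068, 0.477, 0.022, 1.555, -0.011, 1.109, -0.083], TCP at [0.26, -0.623, 0.231] pointing down, gripper open.
Joint ranges: [-2.96, 2.96], [-0.34, 2.1], [-1.41, 1.46], [0.24, 2.44], [-1.37, 4.51], [0.17, 1.92], [-2.96, 2.96]. Speed limits (rad/s): [2.39, 2.39, 3.14, 3.14, 3.14, 3.14, 3.14].

### API

Orientations are given as a unit quaternion [w, x, y, z].
In Python, from station import bot gives the robot as it stands.
- The arm moves only by the tool jog_arm, never from a script. Its argument "rows" is a list of rows, each an object of numbers: "fingers": the finger opening in mm, from 0 to 85.4; "x", "y", "z": the shift along the tool's x, y, z in mm; "ax", "ay", "az": the turn, a rotation vector about the tool's x, y, z in degrees. A call has exactly 8 rows; each row shifts and turns the commanded pose from where the row before left it, along the tool's axes as they then stand; what a row does not reach is not made up. A row lasts 1/10 s, in which the tool goes at most 50 mm and 8.59 degrees, less where a joint would pass 70% of its speed; a pose out of reach is approached as far as the arm can. A call with a gripper value outside its range is refused whole. The fingers move at their own pace and stop on an object; "force" is the grip in N (left out, the last holds). Time passes only in rows, so rows that do not move let the fingers close, or fill a call up. It gives the time, the measured TCP pose, the force, the opening and the grip force at its end, in the units of the state.
- bot.get_obs(): the state, without advancing time (a new reading comes with each control period).
- bot.read_camera(name): name is "side" or "top" or "wrist"; returns a dict with "pixels" (384x512x3 uint8, red, green, blue), "vertical_fov" (degrees; the focal length in pixels is half the picture's height over the tangent of half this angle, whatever the lens; pixels are square), "cx", "cy" (the principal point, pixels), "world_from_camera" (4x4, takes a point from camera to world coordinates). Camera axes: x right, y down, z forward; pixel columns grow to the right and rows downward; lengths in m; the calibration is good to about 2 mm. The wrist camera is an equidistant fisheye: a pixel r from the principal point sees the ray r / f radians off the axis. A picture is of the moment at which its call begins. There is no depth.
- bot.hand_in(): hands the job in; it is judged then, once.
The state is a dict: "t": time; "q": joint angles; "joint_vel": joint speeds; "joint_torque": joint torques, N m; "eef_pos": TCP position; "tool_rot": TCP orientation; "contact_force": force on the tool from outside, world axes, zero at the start; "torque": the same for the moment, N m; "gripper_width": opening from 0.0 (shut) to 1.0 (fully open); "grasp_force": force on a finger pad.
Only numpy, scipy, OpenCV 4.12 (cv2) and the standard library are available. Lean on these libraries where they do the work, as an engineer would, in place of code of your own. Each camera call takes 0.05 s, during which the arm holds its last target. There are 200 camera calls.

### The job

Load the four amber bottles into the divided carrier for the incubator, one upright in each cell, in order of height: the shortest in the cell beside the blue end block, rising to the tallest beside the white one. Keep the bottles upright and set each one down on the cell floor rather than dropping it, and leave the glass beaker and the conical flask where they stand.

Things in the scene. Friction and masses are not known exactly. Their poses are not given: they have to be found in the camera images.
- bottle_a_mid (a point): The shortest of four loose upright round amber bottles with paper label and flat white screw cap: 60 mm high in all, body 40 mm across, cap 37 mm across and 14 mm high; about 110 g, varying. The point is on its axis, half-way up (30 mm above its base); z up the axis. Best gripped from above across the body, about 20 mm below the top.
- bottle_b_mid (a point): The second shortest of four loose upright round amber bottles with paper label and flat yellow screw cap: 80 mm high in all, body 40 mm across, cap 37 mm across and 14 mm high; about 140 g, varying. The point is on its axis, half-way up (40 mm above its base); z up the axis. Best gripped from above across the body, about 20 mm below the top.
- bottle_c_mid (a point): The second tallest of four loose upright round amber bottles with paper label and flat red screw cap: 100 mm high in all, body 40 mm across, cap 37 mm across and 14 mm high; about 170 g, varying. The point is on its axis, half-way up (50 mm above its base); z up the axis. Best gripped from above across the body, about 20 mm below the top.
- bottle_d_mid (a point): The tallest of four loose upright round amber bottles with paper label and flat green screw cap: 120 mm high in all, body 40 mm across, cap 37 mm across and 14 mm high; about 200 g, varying. The point is on its axis, half-way up (60 mm above its base); z up the axis. Best gripped from above across the body, about 20 mm below the top.
- carrier: Divided carrier, fixed on the bench: an open aluminium tray with grey floor, 70 mm along its x, 268 mm along its y (the row), outer walls and three dividers all 18 mm high and 4 mm thick, floor 3 mm thick. Four square cells, 62 mm by 62 mm inside, in one row with centres at y = -99, -33, +33 and +99 mm, x = 0. Origin: centre of the underside, on the bench top. Place varies; turned up to 12 degrees.
- marker_blue: Solid blue end block, fixed on the bench at one end of the carrier's row, on its long centre line: 40 mm by 24 mm, 30 mm high; origin at the centre of its underside. Its centre is 149 mm from the carrier's centre, 50 mm from the centre of the nearest cell. Which end has which colour varies.
- marker_white: Solid white end block, fixed on the bench at one end of the carrier's row, on its long centre line: 40 mm by 24 mm, 30 mm high; origin at the centre of its underside. Its centre is 149 mm from the carrier's centre, 50 mm from the centre of the nearest cell. Which end has which colour varies.
- beaker_mid (a point): Bystander: loose empty glass beaker, 60 mm across, 75 mm high, standing among the bottles; the point is on its axis, half-way up. Leave it alone.
- flask_mid (a point): Bystander: loose solid-looking green glass conical flask, 68 mm across at the base, 104 mm high, beside the carrier; the point is on its axis, half-way up. Leave it alone.
Mind the look-alikes: they are no part of the job. Leave any purple look-alike of the part that bears bottle_b_mid alone.

How it is judged:
At the end, for the whole second after the job is handed in: Each bottle stands upright (within 0.1 rad), at rest and released on the floor (within 5 mm) of its own cell: counted from the blue block, 60, 80, 100 and 120 mm bottle; each within 14 mm of its cell's centre along and across the row (horizontal distance between bottle_a_mid and marker_blue between 0.036 and 0.064 m and x of bottle_a_mid in the frame of carrier between -0.014 and 0.014 m and z of bottle_a_mid in the frame of carrier below 0.038 m and angle between each of bottle_a_mid, bottle_b_mid, bottle_c_mid, bottle_d_mid's own z axis and vertical below 0.1 rad and linear speed of each of bottle_a, bottle_b, bottle_c, bottle_d below 0.02 m/s and contact force between each of bottle_a, bottle_b, bottle_c, bottle_d and the fingers below 0.05 N and horizontal distance between bottle_b_mid and marker_blue between 0.102 and 0.13 m and x of bottle_b_mid in the frame of carrier between -0.014 and 0.014 m and z of bottle_b_mid in the frame of carrier below 0.048 m and horizontal distance between bottle_c_mid and marker_blue between 0.168 and 0.196 m and x of bottle_c_mid in the frame of carrier between -0.014 and 0.014 m and z of bottle_c_mid in the frame of carrier below 0.058 m and horizontal distance between bottle_d_mid and marker_blue between 0.234 and 0.262 m and x of bottle_d_mid in the frame of carrier between -0.014 and 0.014 m and z of bottle_d_mid in the frame of carrier below 0.068 m); the robot touches nothing.
It fails at once if a bottle was let go and fell freely while more than 20 mm above the carrier's floor level ((z of bottle_a_mid in the frame of carrier above 0.053 m and contact force between bottle_a and anything else below 0.02 N) or (z of bottle_b_mid in the frame of carrier above 0.063 m and contact force between bottle_b and anything else below 0.02 N) or (z of bottle_c_mid in the frame of carrier above 0.073 m and contact force between bottle_c and anything else below 0.02 N) or (z of bottle_d_mid in the frame of carrier above 0.083 m and contact force between bottle_d and anything else below 0.02 N)).
It fails at once if a bottle was tipped by more than 0.6 rad (angle between any of bottle_a_mid, bottle_b_mid, bottle_c_mid, bottle_d_mid's own z axis and vertical above 0.6 rad).
It fails at once if the beaker or the flask was moved by more than 20 mm (distance of any of beaker_mid, flask_mid from where it was at the start of the episode above 0.02 m).
It also fails if it takes over 109 s, if anything falls off the work surface, if the arm or the gripper's body presses on something with over 40 N, if the wrist force passes 120 N, or if a joint passes its speed limit or range.

## Working session

There is one attempt and no reset: what is moved stays moved. The work goes in short steps, Python scripts to look and compute and a tool call to move; the robot and the scene stay as the last step left them, time stands still between calls to the robot, and variables do not carry over. Pictures are saved under pics/ and viewed, at most 14 in all, crops included, and the job is handed in when it is done.

Besides the shell and the picture viewer there is one more tool, called after "Emit:" as name(argument=value, ...), one argument or row to a line, values as JSON. jog_arm: Moves the arm, as the interface text tells. Its arguments: {"type":"object","properties":{"rows":{"type":"array","items":{"type":"object","properties":{"fingers":{"type":"number"},"x":{"type":"number"},"y":{"type":"number"},"z":{"type":"number"},"ax":{"type":"number"},"ay":{"type":"number"},"az":{"type":"number"}}}},"force":{"type":"number"}},"required":["rows"]}

```bash
mkdir -p pics; ls; cat > h.py <<'E'
import numpy as np, cv2
from station import bot
def snap(n,tag):
    c=bot.read_camera(n); cv2.imwrite(f'pics/{tag}.png',c['pixels'][:,:,::-1])
    np.savez(f'{tag}.npz',**{k:np.array(v) for k,v in c.items()}); return c
def load(tag): return np.load(f'{tag}.npz')
def plane(c,u,v,z):
    h=c['pixels'].shape[0]; f=h/2/np.tan(np.radians(float(c['vertical_fov']))/2)
    T=np.array(c['world_from_camera']); d=T[:3,:3]@np.array([(u-float(c['cx']))/f,(v-float(c['cy']))/f,1]); o=T[:3,3]
    return o+d*(z-o[2])/d[2]
E
python3 - <<'E'
from h import *
a=snap('top','top0');b=snap('side','side0')
for c in(a,b): print(c['vertical_fov'],c['cx'],c['cy'],np.round(c['world_from_camera'],3))
o=bot.get_obs();print(o['t'],o['eef_pos'],o['tool_rot'])
E
```

```text
pics
44.746529905065444 249.10972605975385 186.59403268672375 [[ 0.019 -0.984  0.179  0.313]
 [-1.    -0.021 -0.011  0.039]
 [ 0.014 -0.178 -0.984  1.147]
 [ 0.     0.     0.     1.   ]]
56.647514964720116 250.95509913677 191.05391027362222 [[-0.897 -0.258  0.36   0.141]
 [-0.443  0.533 -0.721  0.695]
 [-0.007 -0.806 -0.592  0.621]
 [ 0.     0.     0.     1.   ]]
0.1 [ 0.25939159 -0.62259813  0.23043182] [-7.89377917e-04  9.80579603e-01  1.96119774e-01 -2.32135947e-04]
```

View pics/top0.png

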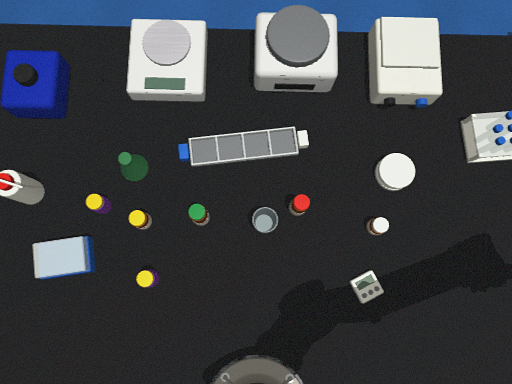

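View pics/side0.png

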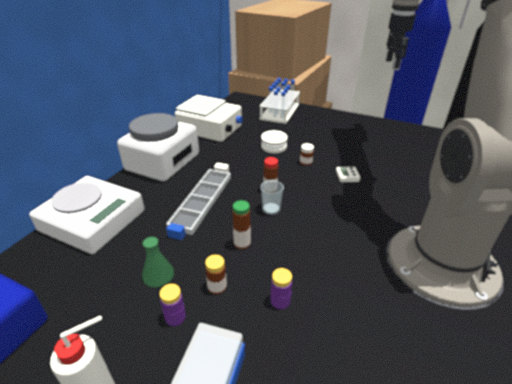

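In the top view the blue block is at (184,151) and the white one at (303,139). The caps are white (380,226), red (301,203) and green (197,212). There are three yellow caps, at (138,218), (95,202) and (146,279). From the side view, (138,218) looks amber-bodied and the other two purple. I'll measure everything and enlarge that area to check.

```bash
python3 - <<'E'
from h import *
c=load('top0'); im=c['pixels']; hsv=cv2.cvtColor(im,cv2.COLOR_RGB2HSV)
def blob(lo,hi,u,v,r=20):
    m=cv2.inRange(hsv,np.array(lo),np.array(hi)); k=np.zeros_like(m); cv2.circle(k,(u,v),r,255,-1); m&=k
    n,l,s,ce=cv2.connectedComponentsWithStats(m); i=1+np.argmax(s[1:,4]); 
    ct,_=cv2.findContours((l==i).astype(np.uint8),0,2); (x,y),rr=cv2.minEnclosingCircle(ct[0]); return (x,y),rr,ce[i],s[i,4]
P={}
for n,lo,hi,u,v,z in [('a',(0,0,130),(180,70,255),380,226,.06),('b',(20,120,100),(35,255,255),138,218,.08),('c',(0,150,100),(8,255,255),301,203,.1),('d',(50,120,50),(85,255,255),197,212,.12),
 ('p1',(20,120,100),(35,255,255),95,202,.08),('p2',(20,120,100),(35,255,255),146,279,.08),
 ('blue',(105,120,120),(125,255,255),184,151,.03),('white',(0,0,150),(180,70,255),304,139,.03)]:
    e,r,ce,A=blob(lo,hi,u,v,14 if n in('white',) else 20); print(n,np.round(e,1),round(r,1),np.round(ce,1),A,np.round(plane(c,*ce,z),4), 'r mm',round(1000*np.linalg.norm(plane(c,ce[0]+np.sqrt(A/np.pi),ce[1],z)-plane(c,*ce,z)),1))
# beaker, flask rough
print('beaker',plane(c,265,216,.075),'flask tip',plane(c,124,158,.104))
m=(hsv[...,2]>70)&(hsv[...,1]<60); k=np.zeros(m.shape,bool);k[115:175,188:302]=1
ct,_=cv2.findContours((m&k).astype(np.uint8),0,2); ct=max(ct,key=cv2.contourArea); R=cv2.minAreaRect(ct);print(R,[np.round(plane(c,*q,.018),3) for q in cv2.boxPoints(R)],plane(c,*R[0],.018))
s=load('side0')['pixels'][190:340,130:330]; t=im[180:300,70:230]
o=np.vstack([cv2.resize(s,(533,400),interpolation=2)[:300],cv2.resize(t,(533,300),interpolation=2)[:300]]); cv2.imwrite('pics/crop1.png',o[:,:,::-1])
E
```

```text
a [380.7 224.6] 8.1 [380.5 224.6] 205 [ 0.4268 -0.2824  0.06  ] r mm 19.0
b [136.8 217.9] 8.8 [136.6 217.6] 222 [0.4296 0.2836 0.08  ] r mm 19.2
c [301.3 202.2] 8.5 [301.3 202. ] 225 [ 0.4705 -0.0915  0.1   ] r mm 19.3
d [196.2 211.1] 8.4 [196.1 211.2] 223 [0.4421 0.144  0.12  ] r mm 18.6
p1 [ 93.7 201.3] 8.5 [ 93.7 201.2] 214 [0.4655 0.3842 0.08  ] r mm 18.9
p2 [144.4 278.4] 8.7 [144.2 278.2] 229 [0.2937 0.2582 0.08  ] r mm 19.1
blue [183. 151.] 8.6 [183.1 150.9] 153 [0.6022 0.1911 0.03  ] r mm 17.2
white [302.5 137.5] 8.5 [302.5 137.7] 154 [ 0.6427 -0.1035  0.03  ] r mm 17.4
beaker [ 0.43985803 -0.01066665  0.075     ] flask tip [0.56320092 0.31529419 0.104     ]
((245.469482421875, 145.72560119628906), (29.153919219970703, 113.85489654541016), 83.6598129272461) [array([0.64 , 0.184, 0.018]), array([ 0.679, -0.1  ,  0.018]), array([ 0.604, -0.108,  0.018]), array([0.566, 0.173, 0.018])] [0.62207305 0.03778573 0.018     ]
```

View pics/crop1.png

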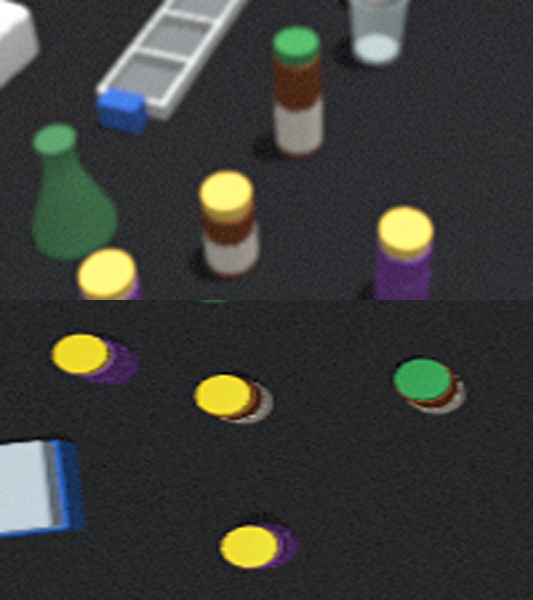

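The crop settles it: the cap at top (137,218) / side (215,265) sits on an amber body with a label, so it is bottle_b. The other two have purple bodies. The marker spacing measures 297 mm against 298 mm expected. The cells get filled in order a, b, c, d, with the fingers closing across the row.

Emit:
jog_arm(
  rows=[
    {"az":-8.5,"fingers":85},
    {"az":-8.5},
    {"az":-8.5},
    {"az":-8.5},
    {"az":-8.5},
    {"az":-8.5},
    {"az":-8.5},
    {"az":-8.5},
  ],
  force=40,
)

```text
invalid input
```

```bash
cat >> h.py <<'E'
from scipy.spatial.transform import Rotation as Rn
def plan(x,y,z,yaw=7.83):
    o=bot.get_obs(); p=np.array(o['eef_pos']); R=Rn.from_quat(np.roll(o['tool_rot'],-1)).as_matrix()
    B=np.array(Rn.from_euler('z',yaw,degrees=True).apply(np.array([[0,1,0],[1,0,0],[0,0,-1.]]))).T
    turn=np.degrees(Rn.from_matrix(R.T@B).as_rotvec())
    print('t',round(o['t'],2),'pos',np.round(p,4),'shift after turn mm',np.round(1000*B.T@(np.array([x,y,z])-p),1),'turn',np.round(turn,2),'w',round(o['gripper_width'],3),'F',np.round(o['contact_force'],1),'g',round(o['grasp_force'],1))
E
python3 -c "
from h import *
plan(.4268,-.2824,.20)"
```

```text
t 0.1 pos [ 0.2594 -0.6226  0.2304] shift after turn mm [314.2 212.2  30.4] turn [-9.000e-02 -5.000e-02 -7.521e+01] w 0.999 F [-0.1  0.6  0.3] g 0.0
```

Emit:
jog_arm(
  rows=[
    {"x":0,"y":0,"z":0,"ax":0,"ay":0,"az":-8.5,"fingers":85},
    {"x":0,"y":0,"z":0,"ax":0,"ay":0,"az":-8.5,"fingers":85},
    {"x":0,"y":0,"z":0,"ax":0,"ay":0,"az":-8.5,"fingers":85},
    {"x":0,"y":0,"z":0,"ax":0,"ay":0,"az":-8.5,"fingers":85},
    {"x":0,"y":0,"z":0,"ax":0,"ay":0,"az":-8.5,"fingers":85},
    {"x":0,"y":0,"z":0,"ax":0,"ay":0,"az":-8.5,"fingers":85},
    {"x":0,"y":0,"z":0,"ax":0,"ay":0,"az":-8.5,"fingers":85},
    {"x":0,"y":0,"z":0,"ax":0,"ay":0,"az":-8.5,"fingers":85},
  ],
  force=40,
)

```text
t: 0.9
eef_pos: [0.2594, -0.6228, 0.2307]
tool_rot: [-0.0, 0.701, 0.713, 0.0]
contact_force: [0.7, -0.7, 0.3]
gripper_width: 0.998
grasp_force: 0.0
```

```bash
python3 -c "
from h import *
plan(.4268,-.2824,.20)"
```

```text
t 0.9 pos [ 0.2594 -0.6228  0.2307] shift after turn mm [314.4 212.2  30.7] turn [-0.02 -0.05 -6.86] w 0.998 F [ 0.7 -0.7  0.3] g 0.0
```

Emit:
jog_arm(
  rows=[
    {"x":0,"y":0,"z":0,"ax":0,"ay":0,"az":-6.9,"fingers":85},
    {"x":40,"y":27,"z":4,"ax":0,"ay":0,"az":0,"fingers":85},
    {"x":40,"y":27,"z":4,"ax":0,"ay":0,"az":0,"fingers":85},
    {"x":40,"y":27,"z":4,"ax":0,"ay":0,"az":0,"fingers":85},
    {"x":40,"y":27,"z":4,"ax":0,"ay":0,"az":0,"fingers":85},
    {"x":40,"y":27,"z":4,"ax":0,"ay":0,"az":0,"fingers":85},
    {"x":40,"y":27,"z":4,"ax":0,"ay":0,"az":0,"fingers":85},
    {"x":40,"y":27,"z":4,"ax":0,"ay":0,"az":0,"fingers":85},
  ],
  force=40,
)

```text
t: 1.7
eef_pos: [0.4106, -0.3189, 0.203]
tool_rot: [-0.0, 0.659, 0.752, -0.0]
contact_force: [0.9, -0.4, 0.0]
gripper_width: 0.996
grasp_force: 0.0
```

```bash
python3 -c "
from h import *
plan(.4268,-.2824,.020)"
```

```text
t 1.7 pos [ 0.4106 -0.3189  0.203 ] shift after turn mm [ 34.  21. 183.] turn [-0.02  0.   -0.32] w 0.996 F [ 0.9 -0.4  0. ] g 0.0
```

Emit:
jog_arm(
  rows=[
    {"x":34,"y":21,"z":0,"ax":0,"ay":0,"az":0,"fingers":85},
    {"x":0,"y":0,"z":30,"ax":0,"ay":0,"az":0,"fingers":85},
    {"x":0,"y":0,"z":30,"ax":0,"ay":0,"az":0,"fingers":85},
    {"x":0,"y":0,"z":0,"ax":0,"ay":0,"az":0,"fingers":85},
    {"x":0,"y":0,"z":0,"ax":0,"ay":0,"az":0,"fingers":85},
    {"x":0,"y":0,"z":0,"ax":0,"ay":0,"az":0,"fingers":85},
    {"x":0,"y":0,"z":0,"ax":0,"ay":0,"az":0,"fingers":85},
    {"x":0,"y":0,"z":0,"ax":0,"ay":0,"az":0,"fingers":85},
  ],
  force=40,
)

```text
t: 2.5
eef_pos: [0.4272, -0.2849, 0.1443]
tool_rot: [0.001, 0.659, 0.752, 0.0]
contact_force: [0.9, 0.6, -0.2]
gripper_width: 0.999
grasp_force: 0.0
```

```bash
python3 -c "
from h import *
plan(.4268,-.2824,.020)
c=snap('wrist','w0');print(c['vertical_fov'],c['cx'],c['cy'],np.round(c['world_from_camera'],3))"
```

```text
t 2.5 pos [ 0.4272 -0.2849  0.1443] shift after turn mm [ 2.500e+00 -1.000e-01  1.243e+02] turn [ 0.08  0.07 -0.34] w 0.999 F [ 0.9  0.6 -0.2] g 0.0
65.70646984690485 254.95900410921763 189.74498516154344 [[ 0.992  0.124  0.039  0.418]
 [ 0.13  -0.95  -0.283 -0.213]
 [ 0.002  0.285 -0.958  0.287]
 [ 0.     0.     0.     1.   ]]
```

View pics/w0.png

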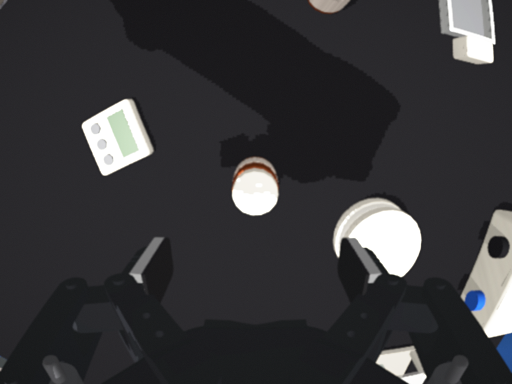

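The wrist view shows bottle_a's white cap centred at about (255,192), midway between the fingers at u of about 165 and 345. I'll check its position with the fisheye model.

```bash
cat >> h.py <<'E'
def wplane(c,u,v,z):
    f=192/np.tan(np.radians(float(c['vertical_fov']))/2); a=np.array([u-float(c['cx']),v-float(c['cy'])]); r=np.hypot(*a); th=r/f
    d=np.r_[a/max(r,1e-9)*np.sin(th),np.cos(th)]; T=np.array(c['world_from_camera']); d=T[:3,:3]@d; o=T[:3,3]; return o+d*(z-o[2])/d[2]
E
python3 -c "
from h import *
c=load('w0'); m=cv2.inRange(cv2.cvtColor(c['pixels'],cv2.COLOR_RGB2HSV),(0,0,150),(180,50,255)); k=np.zeros_like(m);k[150:220,225:290]=255;m&=k
ys,xs=np.where(m>0);print(xs.min(),xs.max(),ys.min(),ys.max())
v=ys.max()-(xs.max()-xs.min())/2;u=(xs.min()+xs.max())/2
print(u,v,wplane(c,u,v,.06),np.linalg.norm(wplane(c,xs.min(),v,.06)-wplane(c,xs.max(),v,.06)))"
```

```text
232 277 158 215
254.5 192.5 [ 0.42742369 -0.2824369   0.06      ] 0.03599418578333746
```

The wrist measurement agrees with the top view to within 1 mm, and the cap width of 36 mm fits the 37 mm given. I'll trust the top-view positions and descend.

Emit:
jog_arm(
  rows=[
    {"x":2,"y":0,"z":30,"ax":0,"ay":0,"az":-0.3,"fingers":85},
    {"x":0,"y":0,"z":40,"ax":0,"ay":0,"az":0,"fingers":85},
    {"x":0,"y":0,"z":35,"ax":0,"ay":0,"az":0,"fingers":85},
    {"x":0,"y":0,"z":19,"ax":0,"ay":0,"az":0,"fingers":85},
    {"x":0,"y":0,"z":0,"ax":0,"ay":0,"az":0,"fingers":85},
    {"x":0,"y":0,"z":0,"ax":0,"ay":0,"az":0,"fingers":25},
    {"x":0,"y":0,"z":0,"ax":0,"ay":0,"az":0,"fingers":25},
    {"x":0,"y":0,"z":0,"ax":0,"ay":0,"az":0,"fingers":25},
  ],
  force=40,
)

```text
t: 3.35
eef_pos: [0.4274, -0.2829, 0.0207]
tool_rot: [0.001, 0.657, 0.754, 0.0]
contact_force: [-0.0, -0.5, 0.2]
gripper_width: 0.512
grasp_force: 0.0
```

```bash
python3 -c "
from h import *
plan(.4268,-.2824,.020)"
```

```text
t 3.35 pos [ 0.4274 -0.2829  0.0207] shift after turn mm [ 0.6 -0.6  0.7] turn [ 0.12  0.1  -0.02] w 0.512 F [-0.  -0.5  0.2] g 0.0
```

Give the fingers time to close, then lift.

Emit:
jog_arm(
  rows=[
    {"x":0,"y":0,"z":0,"ax":0,"ay":0,"az":0,"fingers":25},
    {"x":0,"y":0,"z":0,"ax":0,"ay":0,"az":0,"fingers":25},
    {"x":0,"y":0,"z":0,"ax":0,"ay":0,"az":0,"fingers":25},
    {"x":0,"y":0,"z":0,"ax":0,"ay":0,"az":0,"fingers":25},
    {"x":0,"y":0,"z":-10,"ax":0,"ay":0,"az":0,"fingers":25},
    {"x":0,"y":0,"z":-25,"ax":0,"ay":0,"az":0,"fingers":25},
    {"x":0,"y":0,"z":-35,"ax":0,"ay":0,"az":0,"fingers":25},
    {"x":0,"y":0,"z":-35,"ax":0,"ay":0,"az":0,"fingers":25},
  ],
  force=40,
)

```text
t: 4.15
eef_pos: [0.4261, -0.282, 0.126]
tool_rot: [-0.0, 0.657, 0.754, 0.0]
contact_force: [0.7, -0.2, -2.3]
gripper_width: 0.452
grasp_force: 40.5
```

```bash
python3 -c "
from h import *
plan(.609,.1416,.145)"
```

```text
t 4.15 pos [ 0.4261 -0.282   0.126 ] shift after turn mm [394.7 238.9 -19. ] turn [-0.02 -0.03  0.01] w 0.452 F [ 0.7 -0.2 -2.3] g 40.5
```

Emit:
jog_arm(
  rows=[
    {"x":0,"y":10,"z":-25,"ax":0,"ay":0,"az":0,"fingers":25},
    {"x":35,"y":25,"z":0,"ax":0,"ay":0,"az":0,"fingers":25},
    {"x":40,"y":25,"z":0,"ax":0,"ay":0,"az":0,"fingers":25},
    {"x":40,"y":25,"z":0,"ax":0,"ay":0,"az":0,"fingers":25},
    {"x":40,"y":25,"z":0,"ax":0,"ay":0,"az":0,"fingers":25},
    {"x":40,"y":25,"z":0,"ax":0,"ay":0,"az":0,"fingers":25},
    {"x":40,"y":25,"z":0,"ax":0,"ay":0,"az":0,"fingers":25},
    {"x":40,"y":25,"z":0,"ax":0,"ay":0,"az":0,"fingers":25},
  ],
  force=40,
)

```text
t: 4.95
eef_pos: [0.5727, 0.0169, 0.1503]
tool_rot: [0.0, 0.657, 0.754, 0.0]
contact_force: [1.6, -0.0, -1.8]
gripper_width: 0.458
grasp_force: 40.5
```

```bash
python3 -c "
from h import *
plan(.609,.1416,.145)"
```

```text
t 4.95 pos [0.5727 0.0169 0.1503] shift after turn mm [118.6  52.9   5.3] turn [ 0.04  0.03 -0.02] w 0.458 F [ 1.6 -0.  -1.8] g 40.5
```

Emit:
jog_arm(
  rows=[
    {"x":35,"y":15,"z":0,"ax":0,"ay":0,"az":0,"fingers":25},
    {"x":35,"y":15,"z":0,"ax":0,"ay":0,"az":0,"fingers":25},
    {"x":30,"y":15,"z":0,"ax":0,"ay":0,"az":0,"fingers":25},
    {"x":18,"y":8,"z":0,"ax":0,"ay":0,"az":0,"fingers":25},
    {"x":0,"y":0,"z":30,"ax":0,"ay":0,"az":0,"fingers":25},
    {"x":0,"y":0,"z":30,"ax":0,"ay":0,"az":0,"fingers":25},
    {"x":0,"y":0,"z":0,"ax":0,"ay":0,"az":0,"fingers":25},
    {"x":0,"y":0,"z":0,"ax":0,"ay":0,"az":0,"fingers":25},
  ],
  force=40,
)

```text
t: 5.75
eef_pos: [0.6086, 0.1392, 0.09]
tool_rot: [-0.0, 0.657, 0.754, -0.0]
contact_force: [0.8, 0.5, -0.8]
gripper_width: 0.457
grasp_force: 40.7
```

```bash
python3 -c "
from h import *
plan(.609,.1416,.026)
c=snap('wrist','w1')
u=np.array([.1362,-.9907,0]);B=np.array([.6022,.1911,0])
T=c['world_from_camera'];f=192/np.tan(np.radians(c['vertical_fov'])/2)
im=c['pixels'].copy()
def proj(p):
    q=np.linalg.inv(T)@np.r_[p,1];q=q[:3];r=np.hypot(q[0],q[1]);th=np.arctan2(r,q[2]);return int(c['cx']+q[0]/r*th*f),int(c['cy']+q[1]/r*th*f)
n=np.array([.9907,.1362,0])
for d in(50,116,182,248):
  for a,b in((-31,-31),(31,-31),(31,31),(-31,31)):
    cv2.circle(im,proj(B+u*(d+a)/1000+n*b/1000+[0,0,.018]),3,(255,0,255),1)
cv2.imwrite('pics/w1b.png',im[:,:,::-1])"
```

```text
t 5.75 pos [0.6086 0.1392 0.09  ] shift after turn mm [ 2.4  0.7 64. ] turn [-0.04  0.   -0.02] w 0.457 F [ 0.8  0.5 -0.8] g 40.7
```

View pics/w1b.png

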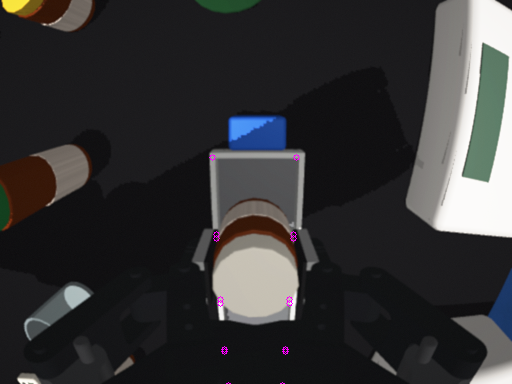

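The predicted inner corners of the cells, e.g. (213,157) and (296,157), fall on the actual walls. So the carrier pose holds and the bottle is over the blue-end cell. Lowering it now.

Emit:
jog_arm(
  rows=[
    {"x":2,"y":1,"z":20,"ax":0,"ay":0,"az":0,"fingers":25},
    {"x":0,"y":0,"z":20,"ax":0,"ay":0,"az":0,"fingers":25},
    {"x":0,"y":0,"z":14,"ax":0,"ay":0,"az":0,"fingers":25},
    {"x":0,"y":0,"z":7,"ax":0,"ay":0,"az":0,"fingers":25},
    {"x":0,"y":0,"z":3,"ax":0,"ay":0,"az":0,"fingers":25},
    {"x":0,"y":0,"z":1,"ax":0,"ay":0,"az":0,"fingers":25},
    {"x":0,"y":0,"z":0,"ax":0,"ay":0,"az":0,"fingers":25},
    {"x":0,"y":0,"z":0,"ax":0,"ay":0,"az":0,"fingers":25},
  ],
  force=40,
)

```text
t: 6.6
eef_pos: [0.61, 0.1417, 0.025]
tool_rot: [0.0, 0.657, 0.754, 0.0]
contact_force: [0.4, -0.1, -1.5]
gripper_width: 0.451
grasp_force: 40.7
```

Emit:
jog_arm(
  rows=[
    {"x":0,"y":0,"z":1,"ax":0,"ay":0,"az":0,"fingers":25},
    {"x":0,"y":0,"z":0.6,"ax":0,"ay":0,"az":0,"fingers":25},
    {"x":0,"y":0,"z":0,"ax":0,"ay":0,"az":0,"fingers":25},
    {"x":0,"y":0,"z":0,"ax":0,"ay":0,"az":0,"fingers":60},
    {"x":0,"y":0,"z":0,"ax":0,"ay":0,"az":0,"fingers":70},
    {"x":0,"y":0,"z":0,"ax":0,"ay":0,"az":0,"fingers":70},
    {"x":0,"y":0,"z":0,"ax":0,"ay":0,"az":0,"fingers":70},
    {"x":0,"y":0,"z":0,"ax":0,"ay":0,"az":0,"fingers":70},
  ],
  force=40,
)

```text
t: 7.4
eef_pos: [0.6095, 0.1415, 0.0226]
tool_rot: [-0.0, 0.657, 0.754, -0.0]
contact_force: [0.6, -0.5, -0.8]
gripper_width: 0.817
grasp_force: 0.0
```

Emit:
jog_arm(
  rows=[
    {"x":0,"y":0,"z":-20,"ax":0,"ay":0,"az":0,"fingers":85},
    {"x":0,"y":0,"z":-40,"ax":0,"ay":0,"az":0,"fingers":85},
    {"x":0,"y":0,"z":-45,"ax":0,"ay":0,"az":0,"fingers":85},
    {"x":0,"y":0,"z":-45,"ax":0,"ay":0,"az":0,"fingers":85},
    {"x":35,"y":-33,"z":0,"ax":0,"ay":0,"az":0,"fingers":85},
    {"x":35,"y":-33,"z":0,"ax":0,"ay":0,"az":0,"fingers":85},
    {"x":35,"y":-33,"z":0,"ax":0,"ay":0,"az":0,"fingers":85},
    {"x":35,"y":-33,"z":0,"ax":0,"ay":0,"az":0,"fingers":85},
  ],
  force=40,
)

```text
t: 8.2
eef_pos: [0.4582, 0.2631, 0.173]
tool_rot: [0.0, 0.657, 0.754, 0.0]
contact_force: [-0.1, 1.0, -0.8]
gripper_width: 0.993
grasp_force: 0.0
```

```bash
python3 -c "
from h import *
plan(.4296,.2836,.038)"
```

```text
t 8.2 pos [0.4582 0.2631 0.173 ] shift after turn mm [ 24.2 -25.5 135. ] turn [ 0.04 -0.01 -0.03] w 0.993 F [-0.1  1.  -0.8] g 0.0
```

Emit:
jog_arm(
  rows=[
    {"x":22,"y":-24,"z":0,"ax":0,"ay":0,"az":0,"fingers":85},
    {"x":0,"y":0,"z":30,"ax":0,"ay":0,"az":0,"fingers":85},
    {"x":0,"y":0,"z":25,"ax":0,"ay":0,"az":0,"fingers":85},
    {"x":0,"y":0,"z":0,"ax":0,"ay":0,"az":0,"fingers":85},
    {"x":0,"y":0,"z":30,"ax":0,"ay":0,"az":0,"fingers":85},
    {"x":0,"y":0,"z":30,"ax":0,"ay":0,"az":0,"fingers":85},
    {"x":0,"y":0,"z":20,"ax":0,"ay":0,"az":0,"fingers":85},
    {"x":0,"y":0,"z":0,"ax":0,"ay":0,"az":0,"fingers":85},
  ],
  force=40,
)

```text
t: 9.0
eef_pos: [0.4321, 0.2798, 0.0364]
tool_rot: [-0.0, 0.657, 0.754, -0.002]
contact_force: [0.0, -0.5, 0.9]
gripper_width: 0.992
grasp_force: 0.0
```

```bash
python3 -c "
from h import *
plan(.4296,.2836,.038)"
```

```text
t 9.0 pos [0.4321 0.2798 0.0364] shift after turn mm [ 4.1 -2.  -1.6] turn [-0.19  0.1  -0.04] w 0.992 F [ 0.  -0.5  0.9] g 0.0
```

Emit:
jog_arm(
  rows=[
    {"x":4,"y":-2,"z":-2,"ax":0,"ay":0,"az":0,"fingers":85},
    {"x":0,"y":0,"z":0,"ax":0,"ay":0,"az":0,"fingers":25},
    {"x":0,"y":0,"z":0,"ax":0,"ay":0,"az":0,"fingers":25},
    {"x":0,"y":0,"z":0,"ax":0,"ay":0,"az":0,"fingers":25},
    {"x":0,"y":0,"z":0,"ax":0,"ay":0,"az":0,"fingers":25},
    {"x":0,"y":0,"z":0,"ax":0,"ay":0,"az":0,"fingers":25},
    {"x":0,"y":0,"z":0,"ax":0,"ay":0,"az":0,"fingers":25},
    {"x":0,"y":0,"z":0,"ax":0,"ay":0,"az":0,"fingers":25},
  ],
  force=40,
)

```text
t: 9.8
eef_pos: [0.4309, 0.2848, 0.0407]
tool_rot: [0.0, 0.657, 0.754, 0.001]
contact_force: [-1.1, -1.3, 7.5]
gripper_width: 0.455
grasp_force: 39.4
```

Emit:
jog_arm(
  rows=[
    {"x":0,"y":0,"z":-10,"ax":0,"ay":0,"az":0,"fingers":25},
    {"x":0,"y":0,"z":-30,"ax":0,"ay":0,"az":0,"fingers":25},
    {"x":0,"y":0,"z":-35,"ax":0,"ay":0,"az":0,"fingers":25},
    {"x":0,"y":0,"z":-35,"ax":0,"ay":0,"az":0,"fingers":25},
    {"x":-35,"y":24,"z":0,"ax":0,"ay":0,"az":0,"fingers":25},
    {"x":-40,"y":27,"z":0,"ax":0,"ay":0,"az":0,"fingers":25},
    {"x":-40,"y":27,"z":0,"ax":0,"ay":0,"az":0,"fingers":25},
    {"x":-40,"y":27,"z":0,"ax":0,"ay":0,"az":0,"fingers":25},
  ],
  force=40,
)

```text
t: 10.6
eef_pos: [0.5564, 0.1435, 0.1506]
tool_rot: [0.0, 0.657, 0.754, 0.0]
contact_force: [0.6, 1.7, -0.5]
gripper_width: 0.458
grasp_force: 40.6
```

```bash
python3 -c "
from h import *
plan(.618,.0762,.043)"
```

```text
t 10.6 pos [0.5564 0.1435 0.1506] shift after turn mm [-75.   51.8 107.6] turn [0.03 0.   0.01] w 0.458 F [ 0.6  1.7 -0.5] g 40.6
```

Emit:
jog_arm(
  rows=[
    {"x":-36,"y":25,"z":0,"ax":0,"ay":0,"az":0,"fingers":25},
    {"x":-36,"y":24,"z":0,"ax":0,"ay":0,"az":0,"fingers":25},
    {"x":0,"y":0,"z":0,"ax":0,"ay":0,"az":0,"fingers":25},
    {"x":0,"y":0,"z":15,"ax":0,"ay":0,"az":0,"fingers":25},
    {"x":0,"y":0,"z":25,"ax":0,"ay":0,"az":0,"fingers":25},
    {"x":0,"y":0,"z":25,"ax":0,"ay":0,"az":0,"fingers":25},
    {"x":0,"y":0,"z":10,"ax":0,"ay":0,"az":0,"fingers":25},
    {"x":0,"y":0,"z":0,"ax":0,"ay":0,"az":0,"fingers":25},
  ],
  force=40,
)

```text
t: 11.4
eef_pos: [0.6117, 0.0814, 0.0729]
tool_rot: [-0.002, 0.657, 0.754, -0.001]
contact_force: [-0.1, 0.2, -1.3]
gripper_width: 0.452
grasp_force: 40.7
```

```bash
python3 -c "
from h import *
plan(.618,.0762,.043)"
```

```text
t 11.4 pos [0.6117 0.0814 0.0729] shift after turn mm [-6.   5.5 29.9] turn [-0.23 -0.03  0.1 ] w 0.452 F [-0.1  0.2 -1.3] g 40.7
```

Emit:
jog_arm(
  rows=[
    {"x":-5,"y":5,"z":5,"ax":0,"ay":0,"az":0,"fingers":25},
    {"x":0,"y":0,"z":10,"ax":0,"ay":0,"az":0,"fingers":25},
    {"x":0,"y":0,"z":8,"ax":0,"ay":0,"az":0,"fingers":25},
    {"x":0,"y":0,"z":4,"ax":0,"ay":0,"az":0,"fingers":25},
    {"x":0,"y":0,"z":1,"ax":0,"ay":0,"az":0,"fingers":25},
    {"x":0,"y":0,"z":0,"ax":0,"ay":0,"az":0,"fingers":25},
    {"x":0,"y":0,"z":0,"ax":0,"ay":0,"az":0,"fingers":25},
    {"x":0,"y":0,"z":0,"ax":0,"ay":0,"az":0,"fingers":25},
  ],
  force=40,
)

```text
t: 12.2
eef_pos: [0.6197, 0.0764, 0.0471]
tool_rot: [0.0, 0.657, 0.754, 0.0]
contact_force: [-1.1, 0.1, -1.6]
gripper_width: 0.453
grasp_force: 40.7
```

Emit:
jog_arm(
  rows=[
    {"x":0,"y":-1,"z":2,"ax":0,"ay":0,"az":0,"fingers":25},
    {"x":0,"y":0,"z":1,"ax":0,"ay":0,"az":0,"fingers":25},
    {"x":0,"y":0,"z":1,"ax":0,"ay":0,"az":0,"fingers":25},
    {"x":0,"y":0,"z":0,"ax":0,"ay":0,"az":0,"fingers":25},
    {"x":0,"y":0,"z":0,"ax":0,"ay":0,"az":0,"fingers":25},
    {"x":0,"y":0,"z":0,"ax":0,"ay":0,"az":0,"fingers":25},
    {"x":0,"y":0,"z":0,"ax":0,"ay":0,"az":0,"fingers":25},
    {"x":0,"y":0,"z":0,"ax":0,"ay":0,"az":0,"fingers":25},
  ],
  force=40,
)

```text
t: 13.0
eef_pos: [0.6184, 0.0762, 0.0438]
tool_rot: [0.0, 0.657, 0.754, -0.0]
contact_force: [-3.6, -1.2, 8.8]
gripper_width: 0.453
grasp_force: 41.6
```

Contact felt at 8.8 N. Releasing and moving off towards bottle_c.

Emit:
jog_arm(
  rows=[
    {"x":0,"y":0,"z":0,"ax":0,"ay":0,"az":0,"fingers":60},
    {"x":0,"y":0,"z":0,"ax":0,"ay":0,"az":0,"fingers":70},
    {"x":0,"y":0,"z":0,"ax":0,"ay":0,"az":0,"fingers":75},
    {"x":0,"y":0,"z":0,"ax":0,"ay":0,"az":0,"fingers":80},
    {"x":0,"y":0,"z":-20,"ax":0,"ay":0,"az":0,"fingers":80},
    {"x":0,"y":0,"z":-45,"ax":0,"ay":0,"az":0,"fingers":85},
    {"x":0,"y":0,"z":-45,"ax":0,"ay":0,"az":0,"fingers":85},
    {"x":0,"y":0,"z":-45,"ax":0,"ay":0,"az":0,"fingers":85},
  ],
  force=40,
)

```text
t: 13.8
eef_pos: [0.6181, 0.0762, 0.1991]
tool_rot: [-0.0, 0.657, 0.754, -0.0]
contact_force: [1.0, -0.8, -1.1]
gripper_width: 0.996
grasp_force: 0.0
```

Emit:
jog_arm(
  rows=[
    {"x":-29,"y":-33,"z":0,"ax":0,"ay":0,"az":0,"fingers":85},
    {"x":-29,"y":-33,"z":0,"ax":0,"ay":0,"az":0,"fingers":85},
    {"x":-29,"y":-33,"z":0,"ax":0,"ay":0,"az":0,"fingers":85},
    {"x":-29,"y":-33,"z":0,"ax":0,"ay":0,"az":0,"fingers":85},
    {"x":-29,"y":-35,"z":0,"ax":0,"ay":0,"az":0,"fingers":85},
    {"x":0,"y":0,"z":0,"ax":0,"ay":0,"az":0,"fingers":85},
    {"x":0,"y":0,"z":20,"ax":0,"ay":0,"az":0,"fingers":85},
    {"x":0,"y":0,"z":0,"ax":0,"ay":0,"az":0,"fingers":85},
  ],
  force=40,
)

```text
t: 14.6
eef_pos: [0.4716, -0.0901, 0.1763]
tool_rot: [-0.001, 0.657, 0.754, -0.001]
contact_force: [-0.7, 0.6, -0.1]
gripper_width: 0.995
grasp_force: 0.0
```

```bash
python3 -c "
from h import *
plan(.4705,-.0915,.058)
snap('wrist','w2'); snap('top','top1')
a=cv2.imread('pics/w2.png');b=cv2.imread('pics/top1.png');cv2.imwrite('pics/c2.png',cv2.resize(np.hstack([a,b]),(800,300),interpolation=3))"
```

```text
t 14.6 pos [ 0.4716 -0.0901  0.1763] shift after turn mm [ -1.2  -1.2 118.3] turn [-0.16 -0.06 -0.02] w 0.995 F [-0.7  0.6 -0.1] g 0.0
```

View pics/c2.png

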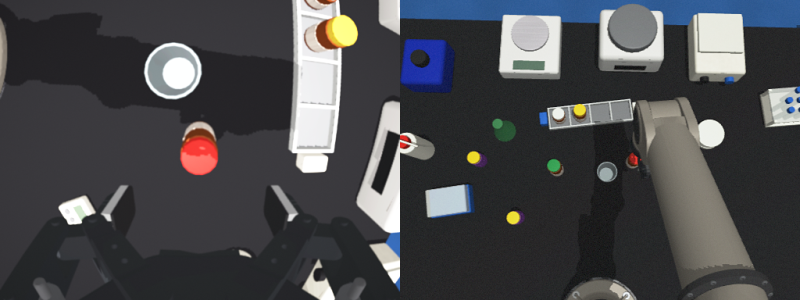

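The white-capped and yellow-capped bottles stand upright in the first two cells from the blue block. The red cap is centred between the fingers, and the beaker is clear of them.

Emit:
jog_arm(
  rows=[
    {"x":-1,"y":-1,"z":30,"ax":0,"ay":0,"az":0,"fingers":85},
    {"x":0,"y":0,"z":35,"ax":0,"ay":0,"az":0,"fingers":85},
    {"x":0,"y":0,"z":35,"ax":0,"ay":0,"az":0,"fingers":85},
    {"x":0,"y":0,"z":17,"ax":0,"ay":0,"az":0,"fingers":85},
    {"x":0,"y":0,"z":0,"ax":0,"ay":0,"az":0,"fingers":85},
    {"x":0,"y":0,"z":0,"ax":0,"ay":0,"az":0,"fingers":25},
    {"x":0,"y":0,"z":0,"ax":0,"ay":0,"az":0,"fingers":25},
    {"x":0,"y":0,"z":0,"ax":0,"ay":0,"az":0,"fingers":25},
  ],
  force=40,
)

```text
t: 15.5
eef_pos: [0.473, -0.0914, 0.062]
tool_rot: [0.001, 0.657, 0.754, 0.001]
contact_force: [-0.2, 0.3, 0.3]
gripper_width: 0.51
grasp_force: 0.0
```

Emit:
jog_arm(
  rows=[
    {"x":0,"y":0,"z":0,"ax":0,"ay":0,"az":0,"fingers":25},
    {"x":0,"y":0,"z":0,"ax":0,"ay":0,"az":0,"fingers":25},
    {"x":0,"y":0,"z":0,"ax":0,"ay":0,"az":0,"fingers":25},
    {"x":0,"y":0,"z":0,"ax":0,"ay":0,"az":0,"fingers":25},
    {"x":0,"y":0,"z":0,"ax":0,"ay":0,"az":0,"fingers":25},
    {"x":0,"y":0,"z":0,"ax":0,"ay":0,"az":0,"fingers":25},
    {"x":0,"y":0,"z":0,"ax":0,"ay":0,"az":0,"fingers":25},
    {"x":0,"y":0,"z":0,"ax":0,"ay":0,"az":0,"fingers":25},
  ],
  force=40,
)

```text
t: 16.3
eef_pos: [0.4728, -0.0916, 0.0621]
tool_rot: [0.001, 0.657, 0.754, 0.0]
contact_force: [-1.6, -0.9, 6.7]
gripper_width: 0.456
grasp_force: 39.3
```

Emit:
jog_arm(
  rows=[
    {"x":0,"y":0,"z":-10,"ax":0,"ay":0,"az":0,"fingers":25},
    {"x":0,"y":0,"z":-30,"ax":0,"ay":0,"az":0,"fingers":25},
    {"x":0,"y":0,"z":-30,"ax":0,"ay":0,"az":0,"fingers":25},
    {"x":0,"y":0,"z":-30,"ax":0,"ay":0,"az":0,"fingers":25},
    {"x":0,"y":25,"z":0,"ax":0,"ay":0,"az":0,"fingers":25},
    {"x":10,"y":35,"z":0,"ax":0,"ay":0,"az":0,"fingers":25},
    {"x":20,"y":35,"z":0,"ax":0,"ay":0,"az":0,"fingers":25},
    {"x":20,"y":35,"z":0,"ax":0,"ay":0,"az":0,"fingers":25},
  ],
  force=40,
)

```text
t: 17.1
eef_pos: [0.595, -0.0241, 0.1617]
tool_rot: [0.0, 0.658, 0.753, 0.0]
contact_force: [1.2, -0.2, -1.6]
gripper_width: 0.457
grasp_force: 40.7
```

Emit:
jog_arm(
  rows=[
    {"x":20,"y":26,"z":0,"ax":0,"ay":0,"az":0,"fingers":25},
    {"x":10,"y":11,"z":0,"ax":0,"ay":0,"az":0,"fingers":25},
    {"x":0,"y":0,"z":0,"ax":0,"ay":0,"az":0,"fingers":25},
    {"x":0,"y":0,"z":20,"ax":0,"ay":0,"az":0,"fingers":25},
    {"x":0,"y":0,"z":25,"ax":0,"ay":0,"az":0,"fingers":25},
    {"x":0,"y":0,"z":15,"ax":0,"ay":0,"az":0,"fingers":25},
    {"x":0,"y":0,"z":0,"ax":0,"ay":0,"az":0,"fingers":25},
    {"x":0,"y":0,"z":0,"ax":0,"ay":0,"az":0,"fingers":25},
  ],
  force=40,
)

```text
t: 17.9
eef_pos: [0.6263, 0.0099, 0.1012]
tool_rot: [0.0, 0.658, 0.753, -0.0]
contact_force: [1.2, 0.6, -0.9]
gripper_width: 0.456
grasp_force: 40.7
```

```bash
python3 -c "
from h import *
plan(.627,.0108,.065)"
```

```text
t 17.9 pos [0.6263 0.0099 0.1012] shift after turn mm [ 0.8  0.8 36.2] turn [-0.01  0.02 -0.06] w 0.456 F [ 1.2  0.6 -0.9] g 40.7
```

Emit:
jog_arm(
  rows=[
    {"x":1,"y":1,"z":12,"ax":0,"ay":0,"az":0,"fingers":25},
    {"x":0,"y":0,"z":12,"ax":0,"ay":0,"az":0,"fingers":25},
    {"x":0,"y":0,"z":7,"ax":0,"ay":0,"az":0,"fingers":25},
    {"x":0,"y":0,"z":3,"ax":0,"ay":0,"az":0,"fingers":25},
    {"x":0,"y":0,"z":1,"ax":0,"ay":0,"az":0,"fingers":25},
    {"x":0,"y":0,"z":1,"ax":0,"ay":0,"az":0,"fingers":25},
    {"x":0,"y":0,"z":0,"ax":0,"ay":0,"az":0,"fingers":25},
    {"x":0,"y":0,"z":0,"ax":0,"ay":0,"az":0,"fingers":25},
  ],
  force=40,
)

```text
t: 18.7
eef_pos: [0.6274, 0.0118, 0.0653]
tool_rot: [0.0, 0.657, 0.754, 0.0]
contact_force: [-3.2, -1.5, 3.5]
gripper_width: 0.457
grasp_force: 41.3
```

Contact felt. Releasing and moving to bottle_d.

Emit:
jog_arm(
  rows=[
    {"x":0,"y":0,"z":0.5,"ax":0,"ay":0,"az":0,"fingers":25},
    {"x":0,"y":0,"z":0,"ax":0,"ay":0,"az":0,"fingers":60},
    {"x":0,"y":0,"z":0,"ax":0,"ay":0,"az":0,"fingers":70},
    {"x":0,"y":0,"z":0,"ax":0,"ay":0,"az":0,"fingers":80},
    {"x":0,"y":0,"z":0,"ax":0,"ay":0,"az":0,"fingers":80},
    {"x":0,"y":0,"z":-20,"ax":0,"ay":0,"az":0,"fingers":80},
    {"x":0,"y":0,"z":-45,"ax":0,"ay":0,"az":0,"fingers":85},
    {"x":0,"y":0,"z":-45,"ax":0,"ay":0,"az":0,"fingers":85},
  ],
  force=40,
)

```text
t: 19.5
eef_pos: [0.6266, 0.0117, 0.1745]
tool_rot: [-0.001, 0.657, 0.754, -0.001]
contact_force: [1.0, 0.7, 0.2]
gripper_width: 0.997
grasp_force: 0.0
```

Emit:
jog_arm(
  rows=[
    {"x":0,"y":0,"z":-35,"ax":0,"ay":0,"az":0,"fingers":85},
    {"x":31,"y":-33,"z":0,"ax":0,"ay":0,"az":0,"fingers":85},
    {"x":31,"y":-33,"z":0,"ax":0,"ay":0,"az":0,"fingers":85},
    {"x":31,"y":-33,"z":0,"ax":0,"ay":0,"az":0,"fingers":85},
    {"x":31,"y":-33,"z":0,"ax":0,"ay":0,"az":0,"fingers":85},
    {"x":31,"y":-33,"z":0,"ax":0,"ay":0,"az":0,"fingers":85},
    {"x":0,"y":0,"z":0,"ax":0,"ay":0,"az":0,"fingers":85},
    {"x":0,"y":0,"z":0,"ax":0,"ay":0,"az":0,"fingers":85},
  ],
  force=40,
)

```text
t: 20.3
eef_pos: [0.4426, 0.1433, 0.2095]
tool_rot: [0.001, 0.656, 0.754, 0.0]
contact_force: [-0.3, 0.2, -0.0]
gripper_width: 0.998
grasp_force: 0.0
```

```bash
python3 -c "
from h import *
plan(.4421,.144,.081);c=snap('wrist','w3')
hsv=cv2.cvtColor(c['pixels'],cv2.COLOR_RGB2HSV);m=cv2.inRange(hsv,(50,120,40),(85,255,255));m[:100]=0
n,l,s,ce=cv2.connectedComponentsWithStats(m);i=1+np.argmax(s[1:,4]);print(s[i],ce[i],wplane(c,*ce[i],.115))"
```

```text
t 20.3 pos [0.4426 0.1433 0.2095] shift after turn mm [  0.8  -0.4 128.5] turn [0.06 0.04 0.11] w 0.998 F [-0.3  0.2 -0. ] g 0.0
[ 232  170   45   45 1570] [254.28726115 191.75477707] [0.44290068 0.14322718 0.115     ]
```

View pics/w3.png

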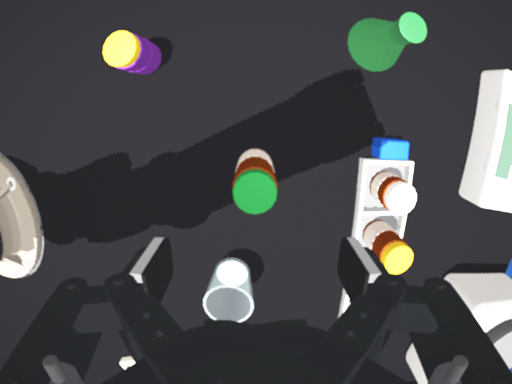

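The green cap at (254,192) is centred between the fingers, and the first two bottles are standing upright. Descending to grip bottle_d.

Emit:
jog_arm(
  rows=[
    {"x":0,"y":0,"z":30,"ax":0,"ay":0,"az":0,"fingers":85},
    {"x":0,"y":0,"z":35,"ax":0,"ay":0,"az":0,"fingers":85},
    {"x":0,"y":0,"z":35,"ax":0,"ay":0,"az":0,"fingers":85},
    {"x":0,"y":0,"z":28,"ax":0,"ay":0,"az":0,"fingers":85},
    {"x":0,"y":0,"z":0,"ax":0,"ay":0,"az":0,"fingers":85},
    {"x":0,"y":0,"z":0,"ax":0,"ay":0,"az":0,"fingers":25},
    {"x":0,"y":0,"z":0,"ax":0,"ay":0,"az":0,"fingers":25},
    {"x":0,"y":0,"z":0,"ax":0,"ay":0,"az":0,"fingers":25},
  ],
  force=40,
)

```text
t: 21.15
eef_pos: [0.4441, 0.1431, 0.0826]
tool_rot: [0.001, 0.658, 0.753, 0.001]
contact_force: [-0.4, 0.2, -0.4]
gripper_width: 0.509
grasp_force: 0.1
```

Emit:
jog_arm(
  rows=[
    {"x":0,"y":0,"z":0,"ax":0,"ay":0,"az":0,"fingers":25},
    {"x":0,"y":0,"z":0,"ax":0,"ay":0,"az":0,"fingers":25},
    {"x":0,"y":0,"z":0,"ax":0,"ay":0,"az":0,"fingers":25},
    {"x":0,"y":0,"z":0,"ax":0,"ay":0,"az":0,"fingers":25},
    {"x":0,"y":0,"z":0,"ax":0,"ay":0,"az":0,"fingers":25},
    {"x":0,"y":0,"z":0,"ax":0,"ay":0,"az":0,"fingers":25},
    {"x":0,"y":0,"z":0,"ax":0,"ay":0,"az":0,"fingers":25},
    {"x":0,"y":0,"z":0,"ax":0,"ay":0,"az":0,"fingers":25},
  ],
  force=40,
)

```text
t: 21.95
eef_pos: [0.4438, 0.1432, 0.0828]
tool_rot: [0.001, 0.657, 0.754, 0.001]
contact_force: [-0.7, -0.3, 5.5]
gripper_width: 0.458
grasp_force: 39.4
```

Emit:
jog_arm(
  rows=[
    {"x":0,"y":0,"z":-10,"ax":0,"ay":0,"az":0,"fingers":25},
    {"x":0,"y":0,"z":-30,"ax":0,"ay":0,"az":0,"fingers":25},
    {"x":0,"y":0,"z":-35,"ax":0,"ay":0,"az":0,"fingers":25},
    {"x":0,"y":0,"z":-35,"ax":0,"ay":0,"az":0,"fingers":25},
    {"x":0,"y":0,"z":-25,"ax":0,"ay":0,"az":0,"fingers":25},
    {"x":-22,"y":20,"z":0,"ax":0,"ay":0,"az":0,"fingers":25},
    {"x":-35,"y":25,"z":0,"ax":0,"ay":0,"az":0,"fingers":25},
    {"x":-35,"y":25,"z":0,"ax":0,"ay":0,"az":0,"fingers":25},
  ],
  force=40,
)

```text
t: 22.75
eef_pos: [0.5254, 0.0605, 0.2178]
tool_rot: [0.001, 0.657, 0.754, 0.001]
contact_force: [0.5, 0.4, -1.9]
gripper_width: 0.451
grasp_force: 41.0
```

Emit:
jog_arm(
  rows=[
    {"x":-35,"y":25,"z":0,"ax":0,"ay":0,"az":0,"fingers":25},
    {"x":-35,"y":25,"z":0,"ax":0,"ay":0,"az":0,"fingers":25},
    {"x":-35,"y":25,"z":0,"ax":0,"ay":0,"az":0,"fingers":25},
    {"x":-25,"y":18,"z":0,"ax":0,"ay":0,"az":0,"fingers":25},
    {"x":0,"y":0,"z":0,"ax":0,"ay":0,"az":0,"fingers":25},
    {"x":0,"y":0,"z":20,"ax":0,"ay":0,"az":0,"fingers":25},
    {"x":0,"y":0,"z":0,"ax":0,"ay":0,"az":0,"fingers":25},
    {"x":0,"y":0,"z":0,"ax":0,"ay":0,"az":0,"fingers":25},
  ],
  force=40,
)

```text
t: 23.55
eef_pos: [0.6338, -0.0544, 0.1966]
tool_rot: [-0.0, 0.657, 0.754, -0.0]
contact_force: [0.1, -1.2, -1.2]
gripper_width: 0.452
grasp_force: 41.0
```

```bash
python3 -c "
from h import *
plan(.636,-.0546,.0855)"
```

```text
t 23.55 pos [ 0.6338 -0.0544  0.1966] shift after turn mm [ -0.5   2.2 111.1] turn [-0.05 -0.02  0.03] w 0.452 F [ 0.1 -1.2 -1.2] g 41.0
```

Emit:
jog_arm(
  rows=[
    {"x":0,"y":2,"z":20,"ax":0,"ay":0,"az":0,"fingers":25},
    {"x":0,"y":0,"z":25,"ax":0,"ay":0,"az":0,"fingers":25},
    {"x":0,"y":0,"z":25,"ax":0,"ay":0,"az":0,"fingers":25},
    {"x":0,"y":0,"z":18,"ax":0,"ay":0,"az":0,"fingers":25},
    {"x":0,"y":0,"z":10,"ax":0,"ay":0,"az":0,"fingers":25},
    {"x":0,"y":0,"z":5,"ax":0,"ay":0,"az":0,"fingers":25},
    {"x":0,"y":0,"z":3,"ax":0,"ay":0,"az":0,"fingers":25},
    {"x":0,"y":0,"z":0,"ax":0,"ay":0,"az":0,"fingers":25},
  ],
  force=40,
)

```text
t: 24.35
eef_pos: [0.6369, -0.0545, 0.0909]
tool_rot: [0.0, 0.657, 0.754, 0.0]
contact_force: [0.4, -0.3, -2.0]
gripper_width: 0.456
grasp_force: 41.1
```

Emit:
jog_arm(
  rows=[
    {"x":0,"y":0,"z":2,"ax":0,"ay":0,"az":0,"fingers":25},
    {"x":0,"y":0,"z":1,"ax":0,"ay":0,"az":0,"fingers":25},
    {"x":0,"y":0,"z":1,"ax":0,"ay":0,"az":0,"fingers":25},
    {"x":0,"y":0,"z":0.5,"ax":0,"ay":0,"az":0,"fingers":25},
    {"x":0,"y":0,"z":0,"ax":0,"ay":0,"az":0,"fingers":25},
    {"x":0,"y":0,"z":0,"ax":0,"ay":0,"az":0,"fingers":25},
    {"x":0,"y":0,"z":0,"ax":0,"ay":0,"az":0,"fingers":25},
    {"x":0,"y":0,"z":0,"ax":0,"ay":0,"az":0,"fingers":25},
  ],
  force=40,
)

```text
t: 25.15
eef_pos: [0.6366, -0.0547, 0.086]
tool_rot: [0.0, 0.657, 0.754, 0.0]
contact_force: [-0.9, -0.5, 1.4]
gripper_width: 0.457
grasp_force: 41.3
```

Contact is just starting. I'll press 0.5 mm more, release, rise and back away.

Emit:
jog_arm(
  rows=[
    {"x":0,"y":0,"z":0.5,"ax":0,"ay":0,"az":0,"fingers":25},
    {"x":0,"y":0,"z":0,"ax":0,"ay":0,"az":0,"fingers":25},
    {"x":0,"y":0,"z":0,"ax":0,"ay":0,"az":0,"fingers":60},
    {"x":0,"y":0,"z":0,"ax":0,"ay":0,"az":0,"fingers":70},
    {"x":0,"y":0,"z":0,"ax":0,"ay":0,"az":0,"fingers":80},
    {"x":0,"y":0,"z":0,"ax":0,"ay":0,"az":0,"fingers":80},
    {"x":0,"y":0,"z":-20,"ax":0,"ay":0,"az":0,"fingers":80},
    {"x":0,"y":0,"z":-45,"ax":0,"ay":0,"az":0,"fingers":85},
  ],
  force=40,
)

```text
t: 25.95
eef_pos: [0.6336, -0.0549, 0.147]
tool_rot: [-0.003, 0.657, 0.754, -0.002]
contact_force: [1.0, -1.2, 0.5]
gripper_width: 0.994
grasp_force: 0.0
```

Emit:
jog_arm(
  rows=[
    {"x":0,"y":0,"z":-45,"ax":0,"ay":0,"az":0,"fingers":85},
    {"x":0,"y":0,"z":-30,"ax":0,"ay":0,"az":0,"fingers":85},
    {"x":-35,"y":0,"z":0,"ax":0,"ay":0,"az":0,"fingers":85},
    {"x":-45,"y":0,"z":0,"ax":0,"ay":0,"az":0,"fingers":85},
    {"x":-45,"y":0,"z":0,"ax":0,"ay":0,"az":0,"fingers":85},
    {"x":-45,"y":0,"z":0,"ax":0,"ay":0,"az":0,"fingers":85},
    {"x":0,"y":0,"z":0,"ax":0,"ay":0,"az":0,"fingers":85},
    {"x":0,"y":0,"z":0,"ax":0,"ay":0,"az":0,"fingers":85},
  ],
  force=40,
)

```text
t: 26.75
eef_pos: [0.6592, -0.2247, 0.2246]
tool_rot: [-0.0, 0.658, 0.753, -0.0]
contact_force: [0.1, 0.9, -0.1]
gripper_width: 0.997
grasp_force: 0.0
```

```bash
python3 -c "
from h import *
plan(.636,-.0546,.2)
c=snap('top','top2'); s=snap('side','side2')
im=c['pixels'];hsv=cv2.cvtColor(im,cv2.COLOR_RGB2HSV)
u=np.array([.1362,-.9907]);n=np.array([.9907,.1362]);B=np.array([.6022,.1911])
for k,lo,hi,z in(('a',(0,0,190),(180,50,255),.063),('b',(20,120,100),(35,255,255),.083),('c',(0,150,100),(8,255,255),.103),('d',(50,120,50),(85,255,255),.123)):
  m=cv2.inRange(hsv,lo,hi);m[:110]=0;m[165:]=0;m[:,:195]=0;m[:,300:]=0
  N,l,st,ce=cv2.connectedComponentsWithStats(m)
  if N<2: continue
  i=1+np.argmax(st[1:,4]);p=plane(c,*ce[i],z)[:2];print(k,st[i],np.round(p,3),'along',round((p-B)@u,4),'across',round((p-B)@n,4))
a=im[90:240,100:350];b=s['pixels'][110:260,100:350]
cv2.imwrite('pics/c4.png',cv2.resize(np.vstack([a,b])[:,:,::-1],(500,600),interpolation=2))"
```

```text
t 26.75 pos [ 0.6592 -0.2247  0.2246] shift after turn mm [171.7   0.2  24.6] turn [-0.03 -0.02 -0.19] w 0.997 F [ 0.1  0.9 -0.1] g 0.0
a [195 129 102  36 640] [0.603 0.075] along 0.1149 across -0.0145
b [222 133  16  16 204] [0.616 0.076] along 0.1162 across -0.0019
c [249 127  16  17 209] [0.624 0.012] along 0.1807 across -0.0027
d [278 122  16  16 205] [ 0.634 -0.053] along 0.2462 across -0.0018
```

View pics/c4.png

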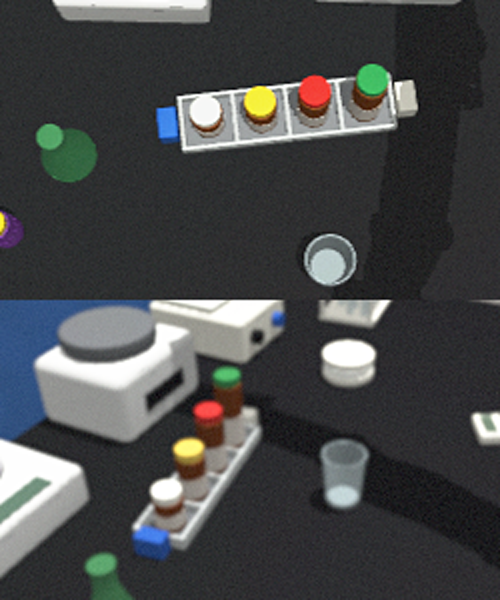

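All four bottles stand upright in the right order. b, c and d measure within 3 mm of their cell centres. The mask for a merged with the tray, but it was released within 1 mm of its target and looks centred in its cell. The beaker and flask haven't moved.

```bash
python3 -c "
from station import bot
print(bot.hand_in())"
```

```text
the job is handed in; nothing more can be done
None
```

I loaded the four bottles upright in height order, shortest beside the blue block and tallest beside the white one, left the beaker and flask where they stood, and handed the job in at about 27 s; no verdict came back.

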